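Sweep the copper offcuts into the scrap tray

TASK

Clear the bench block: with the fingers, sweep the three copper offcuts (two pipe rings and a square slab) across the block and over its end into the plain, undivided scrap tray, so that all three lie in it. Only push them, do not pick any of them up, and leave the cup, the lid knob and the punch standing where they are on the block and the hammer and teapot beside it undisturbed.

Things in the scene. Friction and masses are not known exactly. Their poses are not given: they have to be found in the camera images.
- block: Fixed wooden bench block the offcuts lie on: 240 (its x) by 320 (its y) by 50 mm high, top surface 50 mm above the table. Origin at the centre of its underside, z up. Along its two sides x = +120 and -120 mm runs a raised strip, 10 mm wide and 12 mm high (inner faces at x = +110 and -110 mm); its ends y = +160 and -160 mm are open. It may be turned a little on the table. The two open ends each have a low tray standing against them, 2 mm away.
- tray: Fixed plain sheet-steel scrap tray, open on top, undivided and empty: 260 (x) by 120 (y) by 30 mm high outside, walls and floor 3 mm, so its rim is 20 mm below the block's top. Stands on the table against the +y or the -y end of the block (it varies), its centre 222 mm from the block's centre along the block's y, axes parallel to the block's. Origin at the centre of its underside.
- caddy: Fixed wooden parts caddy, same outside size as the scrap tray but with two dividers and full of small lid knobs; it stands against the other end of the block, axes parallel to the block's. Not for scrap. Origin at the centre of its underside.
- ring_a: Copper offcut: ring cut from a pipe, outside diameter 32, inside 24, 14 mm high, about 45 g. Loose, lies flat on the block. Origin at the centre of the piece (7 mm above the block's top at the start).
- ring_b: Copper offcut: ring cut from a pipe, outside diameter 32, inside 24, 14 mm high, about 45 g. Loose, lies flat on the block. Origin at the centre of the piece (7 mm above the block's top at the start).
- square: Copper offcut: solid square of bar, 28 by 28 by 14 mm high, about 95 g, lying at any yaw. Loose, lies flat on the block. Origin at the centre of the piece (7 mm above the block's top at the start).
- cup: Finished small copper cup, 30 mm across, 36 mm tall. Stands loose along the block's middle line (block x near 0), to stay where it is. Origin at the centre of its underside.
- knob: Finished turned copper lid knob, 28 mm across its foot, 35 mm tall. Stands loose along the block's middle line (block x near 0), to stay where it is. Origin at the centre of its underside.
- punch: Steel doming punch, 28 mm across, 38 mm tall. Stands loose along the block's middle line (block x near 0), to stay where it is. Origin at the centre of its underside.
- hammer: Bystander on the table around the block, to be left alone: hammer lying flat, about 26 mm high and 260 mm long. Origin near its middle, underneath.
- teapot: Bystander on the table around the block, to be left alone: steel teapot, body 124 mm across, 105 mm high. Origin at the centre of its underside.

How it is judged:
By the outcome, as a careful person would: the job done as asked, in the order asked, and still so for the second after the job is handed in, with the robot touching nothing.
It also fails if it takes over 70 s, if anything falls off the work surface, if the arm or the gripper's body presses on something with over 40 N, if the wrist force passes 120 N, or if a joint passes its speed limit or range.

ROBOT

A 7-joint arm with a two-finger parallel gripper is mounted at the origin on the work surface. World frame = base frame: x ahead of the robot, y to its left, z up, the work surface at z = 0. Lengths are in m, angles in degrees, forces in N, time in s.
With the tool pointing down it reaches from about 0.4 to 0.85 m from the base axis. Payload 6.9 kg.
Tool frame: the origin (TCP) lies on the centre line of the jaws, within the pads' length; the fingertips stand ctrl.finger_overhang ahead of it and the grasp point (between the pads) lies 2 mm behind it (ctrl.finger_overhang is the distance from the TCP to the fingertips, in m); z points along the fingers, y is the line along which they close (so a half turn about z gives the same grasp; the last joint's range is limited). The gripper opens to 85 mm and grips with 20 to 120 N. Pads are 22 mm wide; open, the fingers measure 114 mm over their backs; the gripper's body (76 mm by 85 mm) begins 54 mm behind the grasp point. The pads swing forward as they close: fully open they stand 13 mm farther back than shut.
Start: joints at [-56.981, 29.078, -13.613, 85.955, 7.202, 65.827, -8.869], TCP at [0.284, 0.557, 0.248] pointing down, gripper open.
Joint ranges: [-176.47, 176.47], [-13.61, 117.27], [-81.72, 77.17], [0.22, 143.17], [-87.28, 267.28], [10, 112.55], [-165.47, 165.47]. Speed limits (degrees/s): [136.94, 136.94, 180, 180, 180, 180, 180].

INTERFACE

Orientations are given as [roll, pitch, yaw] about the fixed x, y, z axes, in that order (R = Rz(yaw) Ry(pitch) Rx(roll)).
In Python, from cell import ctrl, snapshot gives the robot as it stands.
- The arm moves only by the tool servo_tool, never from a script. Its argument "targets" is a list of rows, each an object with "delta_pos": the shift along the world's x, y, z in m, a list of three; "twist": the turn, a rotation vector about the world's x, y, z in degrees, a list of three; "claw": the closure, from 0 (fully open) to 1 (shut). A call has 1 to 12 rows; each row is the pose to reach, as a shift and turn from the pose commanded when the call began; what a row does not reach only later rows make up. A row lasts 1/8 s, in which the tool goes at most 62.5 mm and 10.7 degrees, less where a joint would pass 70% of its speed; a pose out of reach is approached as far as the arm can. A call with a gripper value outside its range is refused whole. The fingers move at their own pace and stop on an object; "grip_force" is the grip in N (left out, the last holds). Time passes only in rows, so rows that repeat a pose let the fingers close. It gives the time, the measured TCP pose, the force, the opening and the grip force at its end, in the units of the state.
- ctrl.observe(): the state, without advancing time (a new reading comes with each control period).
- snapshot(name): name is "side" or "top" or "wrist"; returns a dict with "img" (384x512x3 uint8, blue, green, red), "depth" (384x512 float32, m along the optical axis (not along the pixel's ray), 0 where there is no reading), "K" (3x3 intrinsics, pixels), "R" (3x3) and "t" (3): a world point X has camera coordinates R X + t. Camera axes: x right, y down, z forward; pixel columns grow to the right and rows downward; lengths in m; the calibration is good to about 2 mm. The wrist camera is an equidistant fisheye: a pixel r from the principal point sees the ray r / f radians off the axis. A picture is of the moment at which its call begins.
- ctrl.job_done(): hands the job in; it is judged then, once.
The state is a dict: "time": time; "joint_positions": joint angles; "joint_velocities": joint speeds; "effort": joint torques, N m; "tcp_pos": TCP position; "orientation": TCP orientation; "force": force on the tool from outside, world axes, zero at the start; "ft_torque": the same for the moment, N m; "width": finger opening in m; "gripper_force": force on a finger pad.
Only numpy, scipy, OpenCV 4.12 (cv2) and the standard library are available. Lean on these libraries where they do the work, as an engineer would, in place of code of your own. Each camera call takes 0.05 s, during which the arm holds its last target. There are 200 camera calls.

## Working session

There is one attempt and no reset: what is moved stays moved. The work goes in short steps, Python scripts to look and compute and a tool call to move; the robot and the scene stay as the last step left them, time stands still between calls to the robot, and variables do not carry over. Pictures are saved under pics/ and viewed, at most 10 in all, crops included, and the job is handed in when it is done.

Besides the shell and the picture viewer there is one more tool, called in YAML: its name, and indented under it one key for each argument. servo_tool: Moves the arm, as the interface text tells. Its arguments: {"type":"object","properties":{"targets":{"type":"array","items":{"type":"object","properties":{"delta_pos":{"type":"array","items":{"type":"number"}},"twist":{"type":"array","items":{"type":"number"}},"claw":{"type":"number"}}}},"grip_force":{"type":"number"}},"required":["targets"]}

```bash
mkdir -p pics; ls; python3 - <<'E'
from cell import ctrl, snapshot
import cv2,pickle
print(ctrl.observe(), ctrl.finger_overhang)
for n in("top","side"):
    s=snapshot(n); cv2.imwrite(f"pics/{n}0.png",s["img"]); pickle.dump(s,open(f"{n}0.pkl","wb")); print(n,s["K"],s["R"],s["t"])
E
```

```text
pics
{'time': 0.0, 'joint_positions': array([-56.98112702,  29.1239499 , -13.6088144 ,  86.00740437,
         7.20172992,  65.82847634,  -8.86830249]), 'joint_velocities': array([-0.02111607,  0.03935187, -0.00794229,  0.07710297,  0.05042306,
        0.03410259,  0.0032553 ]), 'effort': array([-4.10198991e-04, -6.20609021e+01, -2.18697354e+00, -2.49655044e+01,
        1.26746879e-02,  1.20242688e-02,  5.50278799e-05]), 'tcp_pos': array([0.28335068, 0.55655085, 0.24745452]), 'orientation': array([-1.79898948e+02,  2.05017302e-03,  1.53027323e+02]), 'force': array([-0.48111276, -0.69796096, -0.2815358 ]), 'ft_torque': array([ 0.05390897,  0.02434213, -0.04767913]), 'gripper_force': 0.0, 'width': 0.08526670489976929} 0.017
top [[441.98817025   0.         253.88328985]
 [  0.         441.98817025 194.03645353]
 [  0.           0.           1.        ]] [[ 0.0176134  -0.9997395   0.01451578]
 [-0.99493236 -0.01896241 -0.09874226]
 [ 0.09899179 -0.01270304 -0.99500717]] [-0.03003478  0.55822408  1.26698252]
side [[433.07240185   0.         257.86851051]
 [  0.         433.07240185 187.88909797]
 [  0.           0.           1.        ]] [[-0.99731703 -0.07304336  0.00483733]
 [-0.04036261  0.49356704 -0.86877064]
 [ 0.06107038 -0.86663501 -0.49519104]] [0.54936246 0.07277183 1.35837741]
```

View pics/top0.png

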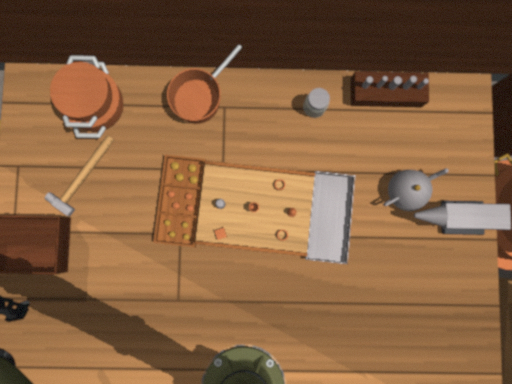

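View pics/side0.png

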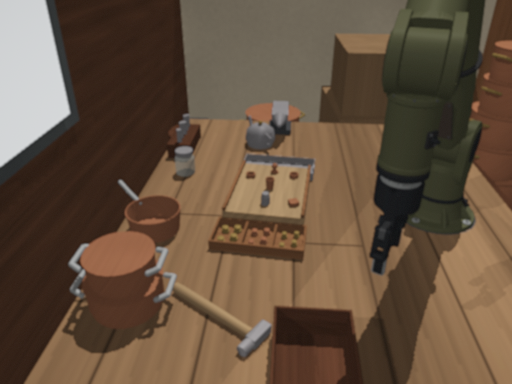

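The top view shows the caddy at the left end (180,200) and the scrap tray at the right end (331,217). The rings are at (279,184) and (281,235), and the square is at (220,233). The standing pieces are at (219,203), (251,207) and (291,212). The teapot is off to the right and the hammer to the left.

```bash
cat > h.py <<'E'
import numpy as np,cv2
def cast(s,uv,z):
    uv=np.atleast_2d(np.array(uv,float)); d=np.c_[uv,np.ones(len(uv))]@np.linalg.inv(s["K"]).T@s["R"]
    c=-s["R"].T@s["t"]; return c+d*((z-c[2])/d[:,2])[:,None]
def proj(s,X):
    p=(np.atleast_2d(X)@s["R"].T+s["t"])@s["K"].T; return p[:,:2]/p[:,2:]
E
python3 - <<'E'
import pickle; from h import *
s=pickle.load(open("top0.pkl","rb")); im=s["img"]
hsv=cv2.cvtColor(im,cv2.COLOR_BGR2HSV)
c=im[150:270,145:365]; cv2.imwrite("pics/crop0.png",cv2.resize(c,None,fx=3.6,fy=3.6,interpolation=cv2.INTER_CUBIC))
# depth-based: world z map
v,u=np.mgrid[0:384,0:512]; D=s["depth"]
P=(np.stack([(u-s["K"][0,2])/s["K"][0,0]*D,(v-s["K"][1,2])/s["K"][1,1]*D,D],-1)-s["t"])@s["R"]
Z=P[...,2]; roi=np.zeros_like(D,bool); roi[150:270,145:365]=1
m=((Z>.025)&roi&(D>0)).astype(np.uint8)
# block: light wood in roi
print("Z at ring,block,tray,caddy",[round(float(Z[y,x]),3) for x,y in((279,184),(265,220),(331,217),(180,175),(220,233),(251,207),(291,212),(219,203))])
n,l,st,ce=cv2.connectedComponentsWithStats(m)
for i in range(1,n):
    if st[i,4]>500: 
        r=cv2.minAreaRect(np.argwhere(l==i)[:,::-1].astype(np.float32)); print(st[i],r)
bm=(np.abs(Z-.05)<.006)&roi&(hsv[...,2]>150)&(hsv[...,1]>60)
n,l,st,ce=cv2.connectedComponentsWithStats(bm.astype(np.uint8)); k=1+np.argmax(st[1:,4])
bp=np.argwhere(l==k)[:,::-1].astype(np.float32); bx=cv2.boxPoints(cv2.minAreaRect(bp)); print("box",bx, cast(s,bx,.05).round(4))
# copper/dark pieces
hull=cv2.convexHull(bp.astype(np.int32)); hm=cv2.fillConvexPoly(np.zeros(D.shape,np.uint8),hull,1)
med=np.median(hsv[l==k],axis=0); print("med",med)
for (x,y) in ((279,184),(281,235),(220,233),(291,212),(251,207),(219,203),(278,191),(275,184)): print((x,y),hsv[y,x])
dm=hm&((np.abs(im.astype(int)-cv2.medianBlur(im,31).astype(int)).sum(2)>70)).astype(np.uint8)
n,l,st,ce=cv2.connectedComponentsWithStats(dm)
for i in range(1,n):
    if st[i,4]>20: print(st[i],ce[i].round(1),cast(s,ce[i],.057).round(4), Z[l==i].max().round(3))
E
```

```text
Z at ring,block,tray,caddy [0.05, 0.05, 0.002, 0.021, 0.067, 0.057, 0.084, 0.087]
[  153   155   202   107 10099] ((253.530517578125, 209.22708129882812), (193.19674682617188, 89.03042602539062), 6.3815598487854)
box [[195.03952 241.44467]
 [202.9332  163.8237 ]
 [314.1055  175.12936]
 [306.21182 252.75034]] [[ 0.4178  0.1454  0.05  ]
 [ 0.6415  0.1295  0.05  ]
 [ 0.6148 -0.193   0.05  ]
 [ 0.3914 -0.1714  0.05  ]]
med [ 16. 126. 214.]
(279, 184) [ 16 129 216]
(281, 235) [ 17 128 199]
(220, 233) [ 10 159 210]
(291, 212) [ 11 158 160]
(251, 207) [ 10 157 197]
(219, 203) [163  10 175]
(278, 191) [ 16 126 206]
(275, 184) [ 13 145 190]
[204 166  13  12  74] [208.5 170.4] [[0.6217 0.1123 0.057 ]] 0.056
[266 173  30   5  62] [279.6 174.7] [[ 0.6131 -0.0924  0.057 ]] 0.06
[272 180  13  11  79] [278. 185.] [[ 0.5831 -0.0883  0.057 ]] 0.071
[211 198  15  11 124] [217.8 203.1] [[0.5278 0.0832 0.057 ]] 0.094
[243 201  16  11 140] [250.4 206.2] [[ 0.5206 -0.01    0.057 ]] 0.092
[283 207  13  10 102] [289.5 211.1] [[ 0.5088 -0.1221  0.057 ]] 1.316
[213 227  11  12  49] [217.  230.8] [[0.4489 0.0833 0.057 ]] 0.069
[197 228  39  16 164] [210.  237.7] [[0.4291 0.1026 0.057 ]] 1.316
[274 230  14  11  76] [280.6 234.8] [[ 0.4409 -0.0975  0.057 ]] 0.067
[269 246  21   4  41] [278.7 247.3] [[ 0.4055 -0.0922  0.057 ]] 0.056
```

View pics/crop0.png

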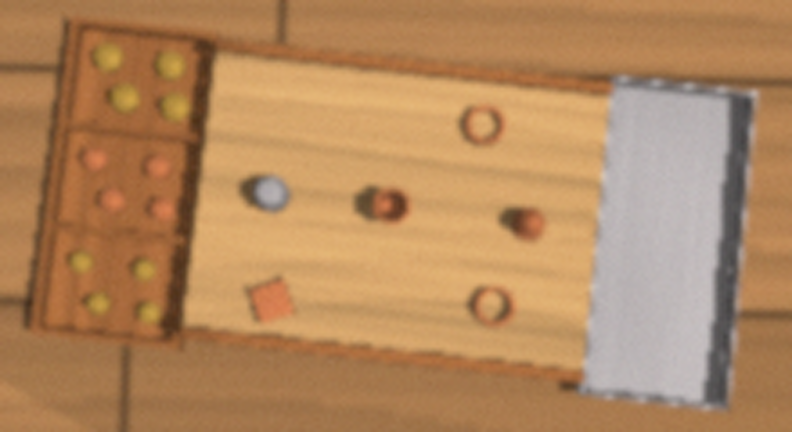

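The crop confirms the plain grey tray at the −y (world) end. In crop pixels the rings are at (482,125) and (491,305), the square at (270,300), and the punch, cup and knob at (270,193), (388,204) and (527,223). Next I'll put these into the block frame and cross-check against the side view.

```bash
python3 - <<'E'
import pickle; from h import *
s=pickle.load(open("top0.pkl","rb")); q=pickle.load(open("side0.pkl","rb"))
f=lambda x,y:(x/3.6+145-.36,y/3.6+150-.36)
cor=cast(s,[f(213,40),f(612,83),f(582,380),f(183,338)],.05) # outer strip top corners approx z .06/.05
print(cor.round(3), [np.linalg.norm(cor[i]-cor[(i+1)%4]).round(3) for i in range(4)])
u=(cor[1]-cor[0]+cor[2]-cor[3])[:2]; u/=np.linalg.norm(u); w=np.array([-u[1],u[0]]); c=cor[:,:2].mean(0); print("u",u,"w",w,"c",c)
for n,p,z in(("ringA",(482,125),.06),("ringB",(491,305),.06),("sq",(270,300),.064),("punch",(270,193),.088),("cup",(388,204),.086),("knob",(527,223),.08)):
    X=cast(s,f(*p),z)[0]; d=X[:2]-c; print(n,X.round(4),"u %.3f w %.3f"%(d@u,d@w),"side px",proj(q,X).round(0))
im=q["img"][145:235,205:325]; cv2.imwrite("pics/sidecrop.png",cv2.resize(im,None,fx=6,fy=6,interpolation=cv2.INTER_CUBIC))
E
```

```text
[[ 0.651  0.127  0.05 ]
 [ 0.622 -0.195  0.05 ]
 [ 0.384 -0.172  0.05 ]
 [ 0.412  0.144  0.05 ]] [np.float64(0.323), np.float64(0.239), np.float64(0.317), np.float64(0.239)]
u [-0.08761052 -0.99615481] w [ 0.99615481 -0.08761052] c [ 0.51725808 -0.02376483]
ringA [ 0.5847 -0.0895  0.06  ] u 0.060 w 0.073 side px [[250. 174.]]
ringB [ 0.4421 -0.0983  0.06  ] u 0.081 w -0.068 side px [[293. 174.]]
sq [0.4429 0.0753 0.064 ] u -0.092 w -0.083 side px [[292. 200.]]
punch [0.5251 0.0758 0.088 ] u -0.100 w -0.001 side px [[265. 192.]]
cup [ 0.5184 -0.0156  0.086 ] u -0.008 w 0.000 side px [[269. 178.]]
knob [ 0.506  -0.1241  0.08  ] u 0.101 w -0.002 side px [[274. 165.]]
```

View pics/sidecrop.png

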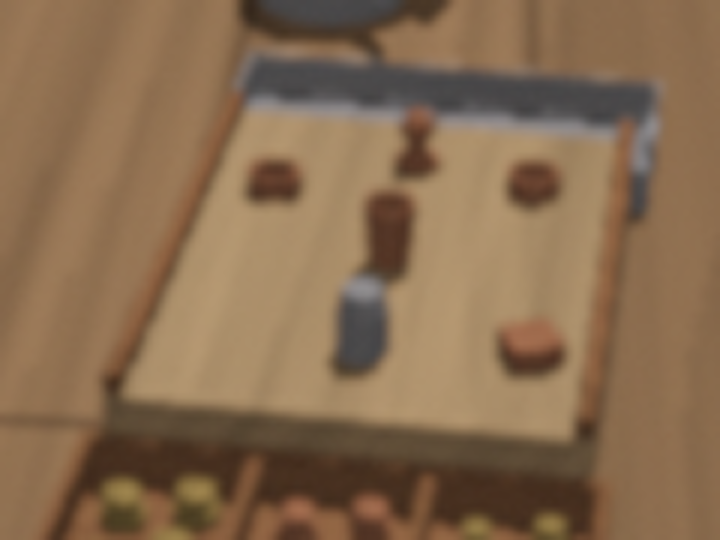

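The side crop agrees with the projected points: rings near (250,175) and (294,175), square near (294,201). So the geometry holds. I'll move to a hover behind the nearer ring, fingers nearly shut and straddling the push line.

servo_tool:
  targets:
    - {"delta_pos": [0.025, -0.045, 0], "twist": [0, 0, -5.7], "claw": 0.8}
    - {"delta_pos": [0.05, -0.09, 0], "twist": [0, 0, -11.4], "claw": 0.8}
    - {"delta_pos": [0.075, -0.135, 0], "twist": [0, 0, -17], "claw": 0.8}
    - {"delta_pos": [0.1, -0.18, 0], "twist": [0, 0, -22.7], "claw": 0.8}
    - {"delta_pos": [0.125, -0.23, 0], "twist": [0, 0, -28.4], "claw": 0.8}
    - {"delta_pos": [0.14, -0.28, 0], "twist": [0, 0, -34], "claw": 0.8}
    - {"delta_pos": [0.145, -0.335, 0], "twist": [0, 0, -39.7], "claw": 0.8}
    - {"delta_pos": [0.15, -0.39, 0], "twist": [0, 0, -45.4], "claw": 0.8}
    - {"delta_pos": [0.155, -0.445, 0], "twist": [0, 0, -51], "claw": 0.8}
    - {"delta_pos": [0.158, -0.5, 0], "twist": [0, 0, -57], "claw": 0.8}
    - {"delta_pos": [0.16, -0.555, 0], "twist": [0, 0, -62.5], "claw": 0.8}
    - {"delta_pos": [0.1625, -0.61, 0], "twist": [0, 0, -68], "claw": 0.8}

```text
time: 1.6
tcp_pos: [0.4457, -0.0547, 0.2482]
orientation: [180.0, -0.0, 84.9]
force: [0.7, 0.5, -0.3]
width: 0.0171
gripper_force: 0.0
```

servo_tool:
  targets:
    - {"delta_pos": [0.001, 0.001, -0.04], "twist": [0, 0, 0], "claw": 0.8}
    - {"delta_pos": [0.001, 0.001, -0.08], "twist": [0, 0, 0], "claw": 0.8}
    - {"delta_pos": [0.001, 0.001, -0.12], "twist": [0, 0, 0], "claw": 0.8}
    - {"delta_pos": [0.001, 0.001, -0.15], "twist": [0, 0, 0], "claw": 0.8}
    - {"delta_pos": [0.001, 0.001, -0.163], "twist": [0, 0, 0], "claw": 0.8}
    - {"delta_pos": [0.001, 0.001, -0.163], "twist": [0, 0, 0], "claw": 0.8}

```text
time: 2.35
tcp_pos: [0.4467, -0.052, 0.0849]
orientation: [-179.9, 0.0, 85.0]
force: [-0.6, 0.1, 0.3]
width: 0.0171
gripper_force: 0.0
```

```bash
python3 - <<'E'
from cell import snapshot,ctrl
from h import *
s=snapshot("side"); w=snapshot("wrist"); X=ctrl.observe()["tcp_pos"]; print(X, ctrl.observe()["force"])
print("px tcp, tip at 17",proj(s,[X,X-[0,0,.017],X-[0,0,.03]]).round(1))
a=cv2.resize(s["img"][135:245,205:345],(560,440),interpolation=cv2.INTER_CUBIC)
b=cv2.resize(w["img"],(587,440))[:, 180:420]
cv2.imwrite("pics/m1.png",np.hstack([a,b]))
E
```

```text
[ 0.44755697 -0.05212612  0.08603751] [ 0.43378049  0.09677365 -0.24365593]
px tcp, tip at 17 [[291.3 173.6]
 [291.1 178.3]
 [290.9 181.8]]
```

View pics/m1.png

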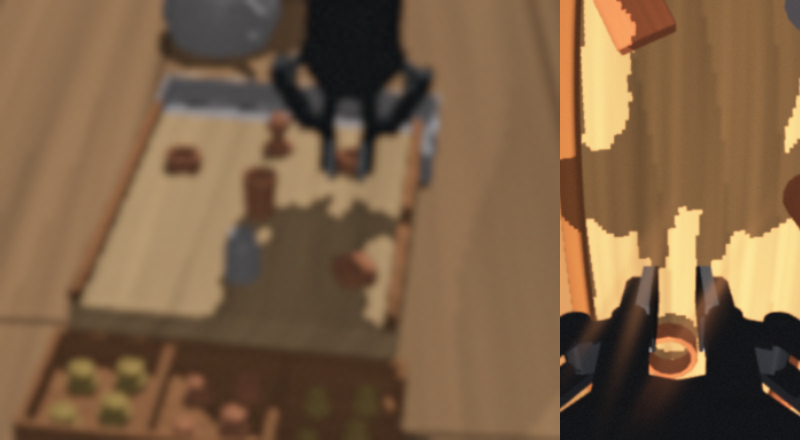

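In the side view the fingertips sit at about (292,179), as expected for a 17 mm overhang. In the wrist view the near ring sits centred in front of the gap. I'll lower to about 4 mm above the block and push.

servo_tool:
  targets:
    - {"delta_pos": [0, 0, -0.008], "twist": [0, 0, 0], "claw": 0.8}
    - {"delta_pos": [0, 0, -0.014], "twist": [0, 0, 0], "claw": 0.8}
    - {"delta_pos": [0, 0, -0.0145], "twist": [0, 0, 0], "claw": 0.8}
    - {"delta_pos": [-0.001, -0.01, -0.0145], "twist": [0, 0, 0], "claw": 0.8}
    - {"delta_pos": [-0.002, -0.02, -0.0145], "twist": [0, 0, 0], "claw": 0.8}
    - {"delta_pos": [-0.0025, -0.03, -0.0145], "twist": [0, 0, 0], "claw": 0.8}
    - {"delta_pos": [-0.0035, -0.04, -0.0145], "twist": [0, 0, 0], "claw": 0.8}
    - {"delta_pos": [-0.0045, -0.05, -0.0145], "twist": [0, 0, 0], "claw": 0.8}
    - {"delta_pos": [-0.005, -0.06, -0.0145], "twist": [0, 0, 0], "claw": 0.8}
    - {"delta_pos": [-0.006, -0.07, -0.0145], "twist": [0, 0, 0], "claw": 0.8}

```text
time: 3.7
tcp_pos: [0.441, -0.1227, 0.0708]
orientation: [180.0, -0.0, 85.0]
force: [-0.7, 1.0, 0.4]
width: 0.0172
gripper_force: 0.2
```

servo_tool:
  targets:
    - {"delta_pos": [-0.001, -0.01, 0], "twist": [0, 0, 0], "claw": 0.8}
    - {"delta_pos": [-0.002, -0.02, 0], "twist": [0, 0, 0], "claw": 0.8}
    - {"delta_pos": [-0.0025, -0.03, 0], "twist": [0, 0, 0], "claw": 0.8}
    - {"delta_pos": [-0.0035, -0.04, 0], "twist": [0, 0, 0], "claw": 0.8}
    - {"delta_pos": [-0.0045, -0.05, 0], "twist": [0, 0, 0], "claw": 0.8}
    - {"delta_pos": [-0.005, -0.06, 0], "twist": [0, 0, 0], "claw": 0.8}
    - {"delta_pos": [-0.006, -0.07, 0], "twist": [0, 0, 0], "claw": 0.8}
    - {"delta_pos": [-0.0065, -0.078, 0], "twist": [0, 0, 0], "claw": 0.8}
    - {"delta_pos": [-0.0065, -0.078, 0], "twist": [0, 0, 0], "claw": 0.8}

```text
time: 4.82
tcp_pos: [0.4344, -0.2008, 0.0708]
orientation: [180.0, 0.0, 85.0]
force: [-0.8, 0.4, -0.1]
width: 0.0171
gripper_force: 0.0
```

```bash
python3 - <<'E'
from cell import snapshot,ctrl
from h import *
w=snapshot("wrist"); t=snapshot("top"); print(ctrl.observe()["tcp_pos"])
a=cv2.resize(t["img"][150:270,185:365],(540,360),interpolation=cv2.INTER_CUBIC)
b=cv2.resize(w["img"],(480,360))[:, 110:370]
cv2.imwrite("pics/m2.png",np.hstack([a,b]))
E
```

```text
[ 0.43447205 -0.19982567  0.07072273]
```

View pics/m2.png

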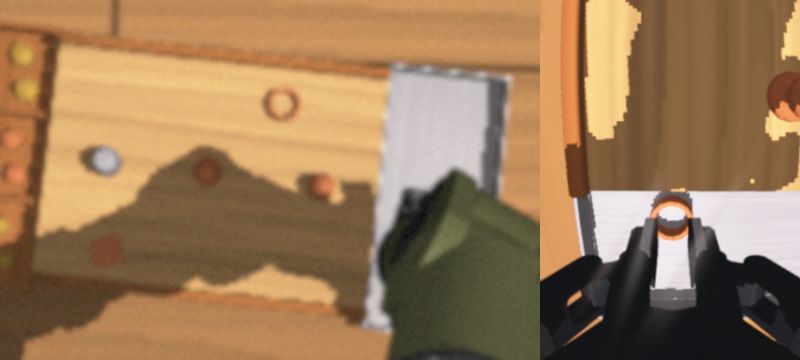

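The near ring has dropped into the tray: the wrist view shows it at (672,218), below the block's end. The knob, cup and punch haven't moved. I'll rise and go behind the square.

servo_tool:
  targets:
    - {"delta_pos": [0, 0, 0.03], "twist": [0, 0, 0], "claw": 0.8}
    - {"delta_pos": [0, 0.01, 0.07], "twist": [0, 0, 0], "claw": 0.8}
    - {"delta_pos": [0.003, 0.06, 0.08], "twist": [0, 0, 0], "claw": 0.8}
    - {"delta_pos": [0.006, 0.11, 0.08], "twist": [0, 0, 0], "claw": 0.8}
    - {"delta_pos": [0.009, 0.16, 0.08], "twist": [0, 0, 0], "claw": 0.8}
    - {"delta_pos": [0.012, 0.21, 0.08], "twist": [0, 0, 0], "claw": 0.8}
    - {"delta_pos": [0.014, 0.26, 0.08], "twist": [0, 0, 0], "claw": 0.8}
    - {"delta_pos": [0.0165, 0.3, 0.08], "twist": [0, 0, 0], "claw": 0.8}
    - {"delta_pos": [0.0165, 0.315, 0.07], "twist": [0, 0, 0], "claw": 0.8}
    - {"delta_pos": [0.0165, 0.315, 0.04], "twist": [0, 0, 0], "claw": 0.8}
    - {"delta_pos": [0.0165, 0.315, 0.02], "twist": [0, 0, 0], "claw": 0.8}
    - {"delta_pos": [0.0165, 0.315, 0.02], "twist": [0, 0, 0], "claw": 0.8}

```text
time: 6.42
tcp_pos: [0.4497, 0.1139, 0.0894]
orientation: [-179.8, 0.1, 85.0]
force: [-0.1, -0.0, 0.5]
width: 0.0172
gripper_force: 0.0
```

```bash
python3 - <<'E'
from cell import snapshot,ctrl
from h import *
w=snapshot("wrist"); t=snapshot("top"); print(ctrl.observe()["tcp_pos"])
a=cv2.resize(t["img"][150:270,185:365],(540,360),interpolation=cv2.INTER_CUBIC)
b=cv2.resize(w["img"],(480,360))[:, 110:370]
cv2.imwrite("pics/m3.png",np.hstack([a,b]))
E
```

```text
[0.45097731 0.11433929 0.09091401]
```

View pics/m3.png

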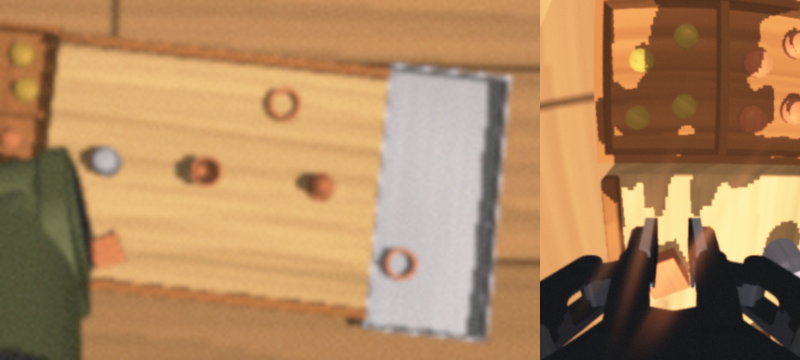

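Ring B lies flat in the tray at (397,264), and the square is centred between the fingers at (672,283) in the wrist view. I'll lower and sweep the square along its lane.

servo_tool:
  targets:
    - {"delta_pos": [0, 0, -0.012], "twist": [0, 0, 0], "claw": 0.8}
    - {"delta_pos": [0, 0, -0.02], "twist": [0, 0, 0], "claw": 0.8}
    - {"delta_pos": [0, 0, -0.02], "twist": [0, 0, 0], "claw": 0.8}
    - {"delta_pos": [-0.001, -0.01, -0.02], "twist": [0, 0, 0], "claw": 0.8}
    - {"delta_pos": [-0.002, -0.02, -0.02], "twist": [0, 0, 0], "claw": 0.8}
    - {"delta_pos": [-0.0025, -0.03, -0.02], "twist": [0, 0, 0], "claw": 0.8}
    - {"delta_pos": [-0.0035, -0.04, -0.02], "twist": [0, 0, 0], "claw": 0.8}
    - {"delta_pos": [-0.0045, -0.05, -0.02], "twist": [0, 0, 0], "claw": 0.8}
    - {"delta_pos": [-0.005, -0.06, -0.02], "twist": [0, 0, 0], "claw": 0.8}
    - {"delta_pos": [-0.006, -0.07, -0.02], "twist": [0, 0, 0], "claw": 0.8}
    - {"delta_pos": [-0.007, -0.08, -0.02], "twist": [0, 0, 0], "claw": 0.8}

```text
time: 7.9
tcp_pos: [0.444, 0.0343, 0.0708]
orientation: [180.0, 0.0, 85.0]
force: [1.3, 0.1, 0.2]
width: 0.0172
gripper_force: 0.3
```

servo_tool:
  targets:
    - {"delta_pos": [-0.001, -0.012, 0], "twist": [0, 0, 0], "claw": 0.8}
    - {"delta_pos": [-0.002, -0.024, 0], "twist": [0, 0, 0], "claw": 0.8}
    - {"delta_pos": [-0.003, -0.036, 0], "twist": [0, 0, 0], "claw": 0.8}
    - {"delta_pos": [-0.004, -0.048, 0], "twist": [0, 0, 0], "claw": 0.8}
    - {"delta_pos": [-0.005, -0.06, 0], "twist": [0, 0, 0], "claw": 0.8}
    - {"delta_pos": [-0.006, -0.072, 0], "twist": [0, 0, 0], "claw": 0.8}
    - {"delta_pos": [-0.007, -0.084, 0], "twist": [0, 0, 0], "claw": 0.8}
    - {"delta_pos": [-0.008, -0.096, 0], "twist": [0, 0, 0], "claw": 0.8}
    - {"delta_pos": [-0.009, -0.108, 0], "twist": [0, 0, 0], "claw": 0.8}
    - {"delta_pos": [-0.0105, -0.12, 0], "twist": [0, 0, 0], "claw": 0.8}

```text
time: 9.15
tcp_pos: [0.4335, -0.0858, 0.0708]
orientation: [-180.0, 0.0, 85.0]
force: [-0.0, 1.0, 0.2]
width: 0.0168
gripper_force: 0.3
```

```bash
python3 - <<'E'
from cell import snapshot,ctrl
from h import *
w=snapshot("wrist"); t=snapshot("side"); print(ctrl.observe()["tcp_pos"])
a=cv2.resize(t["img"][135:235,205:345],(500,360),interpolation=cv2.INTER_CUBIC)
b=cv2.resize(w["img"],(480,360))[:, 110:370]
cv2.imwrite("pics/m4.png",np.hstack([a,b]))
E
```

```text
[ 0.43326016 -0.0866701   0.07079236]
```

View pics/m4.png

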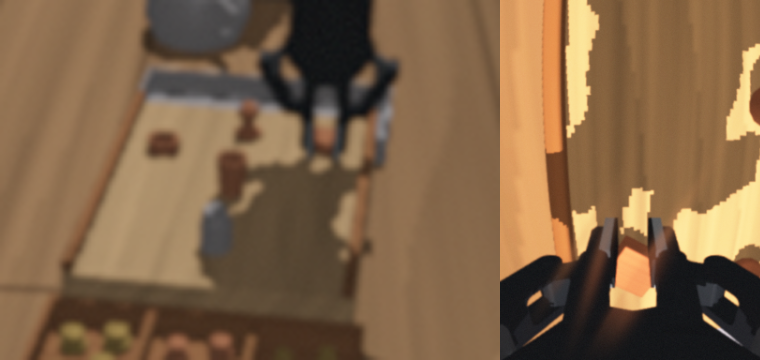

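The square's corner is nested stably between the fingers at (632,265). I'll finish the sweep over the end.

servo_tool:
  targets:
    - {"delta_pos": [-0.001, -0.012, 0], "twist": [0, 0, 0], "claw": 0.8}
    - {"delta_pos": [-0.002, -0.024, 0], "twist": [0, 0, 0], "claw": 0.8}
    - {"delta_pos": [-0.003, -0.036, 0], "twist": [0, 0, 0], "claw": 0.8}
    - {"delta_pos": [-0.004, -0.048, 0], "twist": [0, 0, 0], "claw": 0.8}
    - {"delta_pos": [-0.005, -0.06, 0], "twist": [0, 0, 0], "claw": 0.8}
    - {"delta_pos": [-0.006, -0.072, 0], "twist": [0, 0, 0], "claw": 0.8}
    - {"delta_pos": [-0.007, -0.084, 0], "twist": [0, 0, 0], "claw": 0.8}
    - {"delta_pos": [-0.008, -0.096, 0], "twist": [0, 0, 0], "claw": 0.8}
    - {"delta_pos": [-0.009, -0.108, 0], "twist": [0, 0, 0], "claw": 0.8}
    - {"delta_pos": [-0.01, -0.115, 0], "twist": [0, 0, 0], "claw": 0.8}
    - {"delta_pos": [-0.01, -0.115, 0], "twist": [0, 0, 0], "claw": 0.8}

```text
time: 10.62
tcp_pos: [0.4233, -0.2006, 0.0707]
orientation: [-180.0, 0.0, 85.0]
force: [-0.6, 1.2, -0.4]
width: 0.017
gripper_force: 0.0
```

servo_tool:
  targets:
    - {"delta_pos": [0, 0, 0.03], "twist": [0, 0, 0], "claw": 0.8}
    - {"delta_pos": [0, 0, 0.08], "twist": [0, 0, 0], "claw": 0.8}
    - {"delta_pos": [0.01, 0.01, 0.1], "twist": [0, 0, 0], "claw": 0.8}
    - {"delta_pos": [0.04, 0.04, 0.1], "twist": [0, 0, 0], "claw": 0.8}
    - {"delta_pos": [0.075, 0.075, 0.1], "twist": [0, 0, 0], "claw": 0.8}
    - {"delta_pos": [0.11, 0.11, 0.1], "twist": [0, 0, 0], "claw": 0.8}
    - {"delta_pos": [0.14, 0.135, 0.1], "twist": [0, 0, 0], "claw": 0.8}
    - {"delta_pos": [0.16, 0.15, 0.1], "twist": [0, 0, 0], "claw": 0.8}
    - {"delta_pos": [0.1655, 0.1565, 0.09], "twist": [0, 0, 0], "claw": 0.8}
    - {"delta_pos": [0.1655, 0.1565, 0.05], "twist": [0, 0, 0], "claw": 0.8}
    - {"delta_pos": [0.1655, 0.1565, 0.02], "twist": [0, 0, 0], "claw": 0.8}
    - {"delta_pos": [0.1655, 0.1565, 0.02], "twist": [0, 0, 0], "claw": 0.8}

```text
time: 12.12
tcp_pos: [0.5863, -0.0439, 0.0883]
orientation: [-179.6, 0.0, 85.0]
force: [-0.4, 0.7, -0.1]
width: 0.0171
gripper_force: 0.0
```

```bash
python3 - <<'E'
from cell import snapshot,ctrl
from h import *
w=snapshot("wrist"); t=snapshot("top"); print(ctrl.observe()["tcp_pos"])
a=cv2.resize(t["img"][150:270,185:365],(540,360),interpolation=cv2.INTER_CUBIC)
b=cv2.resize(w["img"],(480,360))[:, 110:370]
cv2.imwrite("pics/m5.png",np.hstack([a,b]))
E
```

```text
[ 0.5886848  -0.04397104  0.09113321]
```

View pics/m5.png

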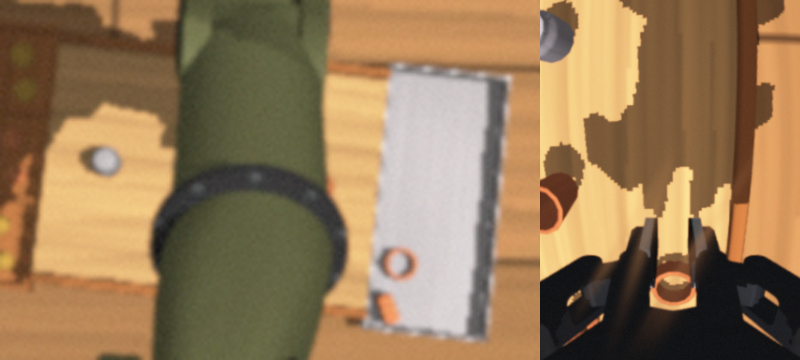

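Ring B and the square are both in the tray; the square is at (387,308), possibly on its edge. Ring A is centred at (673,288) in the wrist view, so I'll sweep it now.

servo_tool:
  targets:
    - {"delta_pos": [0, 0, -0.012], "twist": [0, 0, 0], "claw": 0.8}
    - {"delta_pos": [0, 0, -0.02], "twist": [0, 0, 0], "claw": 0.8}
    - {"delta_pos": [0, 0, -0.02], "twist": [0, 0, 0], "claw": 0.8}
    - {"delta_pos": [-0.001, -0.01, -0.02], "twist": [0, 0, 0], "claw": 0.8}
    - {"delta_pos": [-0.002, -0.02, -0.02], "twist": [0, 0, 0], "claw": 0.8}
    - {"delta_pos": [-0.0025, -0.03, -0.02], "twist": [0, 0, 0], "claw": 0.8}
    - {"delta_pos": [-0.0035, -0.04, -0.02], "twist": [0, 0, 0], "claw": 0.8}
    - {"delta_pos": [-0.0045, -0.05, -0.02], "twist": [0, 0, 0], "claw": 0.8}
    - {"delta_pos": [-0.005, -0.06, -0.02], "twist": [0, 0, 0], "claw": 0.8}
    - {"delta_pos": [-0.006, -0.07, -0.02], "twist": [0, 0, 0], "claw": 0.8}
    - {"delta_pos": [-0.007, -0.08, -0.02], "twist": [0, 0, 0], "claw": 0.8}

```text
time: 13.6
tcp_pos: [0.582, -0.1241, 0.0708]
orientation: [180.0, -0.0, 85.0]
force: [0.5, 0.3, 0.4]
width: 0.0172
gripper_force: 0.5
```

servo_tool:
  targets:
    - {"delta_pos": [-0.001, -0.012, 0], "twist": [0, 0, 0], "claw": 0.8}
    - {"delta_pos": [-0.002, -0.024, 0], "twist": [0, 0, 0], "claw": 0.8}
    - {"delta_pos": [-0.003, -0.036, 0], "twist": [0, 0, 0], "claw": 0.8}
    - {"delta_pos": [-0.004, -0.048, 0], "twist": [0, 0, 0], "claw": 0.8}
    - {"delta_pos": [-0.005, -0.06, 0], "twist": [0, 0, 0], "claw": 0.8}
    - {"delta_pos": [-0.006, -0.072, 0], "twist": [0, 0, 0], "claw": 0.8}
    - {"delta_pos": [-0.007, -0.085, 0], "twist": [0, 0, 0], "claw": 0.8}
    - {"delta_pos": [-0.007, -0.085, 0], "twist": [0, 0, 0], "claw": 0.8}

```text
time: 14.6
tcp_pos: [0.5746, -0.2103, 0.0707]
orientation: [-180.0, 0.0, 84.9]
force: [-0.3, 0.3, -0.1]
width: 0.0167
gripper_force: 0.0
```

servo_tool:
  targets:
    - {"delta_pos": [0, 0, 0.04], "twist": [0, 0, 0], "claw": 0.8}
    - {"delta_pos": [0, 0, 0.1], "twist": [0, 0, 0], "claw": 0.8}
    - {"delta_pos": [0, 0, 0.15], "twist": [0, 0, 0], "claw": 0.8}
    - {"delta_pos": [0, 0.05, 0.18], "twist": [0, 0, 0], "claw": 0.8}
    - {"delta_pos": [-0.03, 0.1, 0.18], "twist": [0, 0, 0], "claw": 0.8}
    - {"delta_pos": [-0.06, 0.155, 0.18], "twist": [0, 0, 0], "claw": 0.8}
    - {"delta_pos": [-0.08, 0.21, 0.18], "twist": [0, 0, 0], "claw": 0.8}
    - {"delta_pos": [-0.1, 0.265, 0.18], "twist": [0, 0, 0], "claw": 0.8}
    - {"delta_pos": [-0.12, 0.32, 0.18], "twist": [0, 0, 0], "claw": 0.8}
    - {"delta_pos": [-0.13, 0.375, 0.18], "twist": [0, 0, 0], "claw": 0.8}
    - {"delta_pos": [-0.14, 0.43, 0.18], "twist": [0, 0, 0], "claw": 0.8}
    - {"delta_pos": [-0.14, 0.48, 0.18], "twist": [0, 0, 0], "claw": 0.8}

```text
time: 16.1
tcp_pos: [0.4335, 0.274, 0.2511]
orientation: [-180.0, -0.0, 85.1]
force: [1.1, -0.5, -0.0]
width: 0.0172
gripper_force: 0.0
```

```bash
python3 - <<'E'
from cell import snapshot,ctrl
from h import *
import pickle
t=snapshot("top"); s=snapshot("side"); print(ctrl.observe()["tcp_pos"],ctrl.observe()["time"])
a=cv2.resize(t["img"][150:270,150:365],(430*1,240),interpolation=cv2.INTER_CUBIC)
a=cv2.resize(t["img"][150:270,185:365],(480,320),interpolation=cv2.INTER_CUBIC)
b=cv2.resize(s["img"][140:230,215:325],(391,320),interpolation=cv2.INTER_CUBIC)[:,:310]
cv2.imwrite("pics/m6.png",np.hstack([a,b]))
t0=pickle.load(open("top0.pkl","rb"))
for n,(x,y) in dict(punch=(218,203),cup=(250,206),knob=(290,211),teapot=(409,190),hammer=(75,195)).items():
    r=10 if n not in("teapot","hammer") else 30
    A=t0["img"][y-r:y+r,x-r:x+r].astype(np.float32).mean(2);B=t["img"][y-r:y+r,x-r:x+r].astype(np.float32).mean(2)
    print(n,cv2.phaseCorrelate(A,B))
D=t["depth"];v,u=np.mgrid[0:384,0:512]
P=(np.stack([(u-t["K"][0,2])/t["K"][0,0]*D,(v-t["K"][1,2])/t["K"][1,1]*D,D],-1)-t["t"])@t["R"]
h=cv2.cvtColor(t["img"],cv2.COLOR_BGR2HSV); m=((h[...,1]>90)&(P[...,2]<.045)).astype(np.uint8); roi=np.zeros_like(m); roi[172:262,309:352]=1
n,l,st,ce=cv2.connectedComponentsWithStats(m&roi)
for i in range(1,n):
    if st[i,4]>15: print(st[i],ce[i].round(1),cast(t,ce[i],.015)[0].round(3),"z pct",np.percentile(P[...,2][l==i],[50,90]).round(3))
E
```

```text
[0.4330265  0.27825247 0.25079327] 16.2
punch ((0.16235829884005248, 0.1279250631033193), 0.8725200456380844)
cup ((0.11424138042696796, -0.11041858066676191), 0.9359068024158478)
knob ((-0.1642197542252788, 0.1329240218182104), 0.9928373968601227)
teapot ((0.028046704274714784, 0.08266851130119335), 0.9930406885676913)
hammer ((-16.115228745773862, 0.007513566983220699), 0.17073588874604967)
[337 172  15   3  28] [345.2 172.5] [ 0.63  -0.291  0.015] z pct [0.    0.003]
[312 185   7  10  45] [315.8 189.8] [ 0.576 -0.203  0.015] z pct [0.032 0.034]
[348 224   4  38  79] [350.2 247.4] [ 0.408 -0.305  0.015] z pct [-0.     0.003]
[313 233   5   9  16] [314.2 236.4] [ 0.438 -0.199  0.015] z pct [0.016 0.019]
[317 233   7  10  20] [320.8 238.4] [ 0.433 -0.219  0.015] z pct [0.016 0.019]
[310 248   8  10  58] [313.5 252.5] [ 0.391 -0.197  0.015] z pct [0.03  0.033]
```

View pics/m6.png

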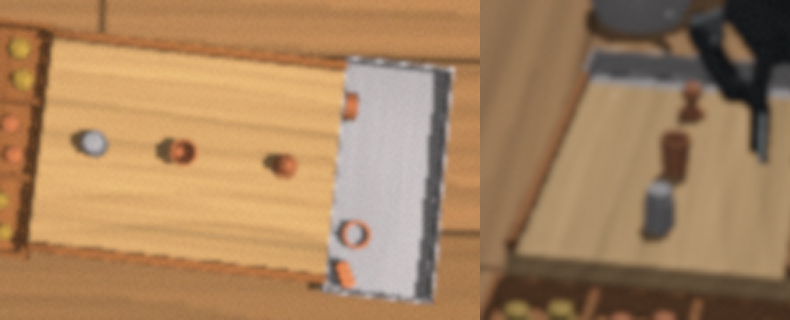

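The block holds only the punch, cup and knob, none of them shifted. All three offcuts are in the tray: ring B is flat at (354,235), while ring A (350,105) and the square (344,273) stand on edge inside the wall. I'll check that they're at rest and that the hammer is unmoved, since the arm shadowed it in that comparison.

```bash
python3 - <<'E'
from cell import snapshot,ctrl
from h import *
import pickle
t0=pickle.load(open("top0.pkl","rb")); t=snapshot("top")
a=t0["depth"][135:218,40:116]; b=t["depth"][135:218,40:116]; m=np.abs(a-b)>.012; print("hammer depth changed px",m.sum(), "of", m.size, "closer by >.1:",((a-b)>.1).sum())
h=cv2.cvtColor(t["img"],cv2.COLOR_BGR2HSV); m=(h[...,1]>90).astype(np.uint8)
for x0,x1,y0,y1 in((311,322,180,200),(311,322,246,258)):
    q=np.argwhere(m[y0:y1,x0:x1]); print((q.mean(0)+[y0,x0]).round(2),len(q))
E
```

```text
hammer depth changed px 909 of 6308 closer by >.1: 878
[188.66 313.86] 83
[252.64 313.69] 55
```

servo_tool:
  targets:
    - {"delta_pos": [0, 0, 0], "twist": [0, 0, 0], "claw": 0.8}
    - {"delta_pos": [0, 0, 0], "twist": [0, 0, 0], "claw": 0.8}
    - {"delta_pos": [0, 0, 0], "twist": [0, 0, 0], "claw": 0.8}
    - {"delta_pos": [0, 0, 0], "twist": [0, 0, 0], "claw": 0.8}
    - {"delta_pos": [0, 0, 0], "twist": [0, 0, 0], "claw": 0.8}
    - {"delta_pos": [0, 0, 0], "twist": [0, 0, 0], "claw": 0.8}
    - {"delta_pos": [0, 0, 0], "twist": [0, 0, 0], "claw": 0.8}
    - {"delta_pos": [0, 0, 0], "twist": [0, 0, 0], "claw": 0.8}

```text
time: 17.25
tcp_pos: [0.435, 0.2715, 0.2507]
orientation: [-180.0, 0.0, 85.0]
force: [0.1, 0.1, -0.5]
width: 0.0169
gripper_force: 0.0
```

```bash
python3 - <<'E'
from cell import snapshot,ctrl
from h import *
t=snapshot("top")
h=cv2.cvtColor(t["img"],cv2.COLOR_BGR2HSV); m=(h[...,1]>90).astype(np.uint8)
for x0,x1,y0,y1 in((311,322,180,200),(311,322,246,258)):
    q=np.argwhere(m[y0:y1,x0:x1]); print((q.mean(0)+[y0,x0]).round(2),len(q))
E
```

```text
[188.73 313.89] 84
[252.61 313.74] 54
```

```bash
python3 -c "
from cell import ctrl
print(ctrl.job_done())"
```

```text
the job is handed in; nothing more can be done
None
```

I swept all three offcuts into the scrap tray by pushing only and handed the job in at about 17 s: ring B lies flat, ring A and the square rest on edge against the tray's block-side wall, and the cup, knob, punch and teapot showed no shift; the arm partly hid the hammer, but the part in view had not moved.

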